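Shut the gauge case

ROBOT

A 6-joint arm with a two-finger parallel gripper is mounted at the origin on the work surface. World frame = base frame: x ahead of the robot, y to its left, z up, the work surface at z = 0. Lengths are in mm, angles in rad, forces in N, time in s.
With the tool pointing down it reaches from about 325 to 750 mm from the base axis. Payload 7.6 kg.
Tool frame: the origin (TCP) lies midway between the tips of the shut fingers; the grasp point (between the pads) lies 19 mm behind it; z points along the fingers, x is the direction in which the jaws open and shut, and the axes are right-handed (so a half turn about z gives the same grasp; the last joint's range is limited). The gripper opens to 85 mm and grips with 20 to 120 N. Pads are 22 mm wide; open, the fingers measure 114 mm over their backs; the gripper's body (76 mm by 85 mm) begins 54 mm behind the grasp point. The pads swing forward as they close: fully open they stand 13 mm farther back than shut.
Start: joints at [-1.34, 0.052, 1.401, -0, 1.689, -0.07], TCP at [155.574, -501.44, 231.323] pointing down, gripper open.
Joint ranges: [-2.9, 2.9], [-0.91, 2.17], [0.12, 2.37], [-1.06, 4.2], [0.26, 2.73], [-2.93, 2.93]. Speed limits (rad/s): [2.57, 2.57, 3.01, 3.14, 3.14, 3.14].

INTERFACE

Orientations are given as a unit quaternion [x, y, z, w].
In Python, from bench import manip, open_jaws, grab, observe, eyes, job_done gives the robot as it stands. The module is installed in compiled form; this text tells all that it offers. Calls block until the motion is done:
- manip.move_pose(position, orientation): joint-space move of the TCP to a pose.
- manip.servo_line(position, speed=150, attitude=None): straight line of the TCP; attitude=None keeps the orientation; speed is the mean speed in mm/s.
- manip.goto_joints(angles): joint-space move.
- open_jaws() and grab(): open the fingers fully, or close them until they stop; the grip force is fixed at half the most.
- manip.pause(seconds).
- manip.ik(position, orientation): joint angles nearest the present ones, or None.
- observe(): the state.
- eyes.camera(name): name is "side" or "top" or "wrist"; returns (picture, depth): 420x560x3 uint8, red, green, blue; 420x560 float32, mm along the optical axis (not along the pixel's ray), 0 where there is no reading.
- eyes.calibration(name): a dict with "camera_matrix" (3x3 intrinsics, pixels), "R" (3x3) and "t" (3): a world point X has camera coordinates R X + t; the wrist camera has in their place "tool_from_camera" (4x4, takes a point from camera to tool coordinates, whose origin is the TCP and whose axes are the tool frame's). Camera axes: x right, y down, z forward; pixel columns grow to the right and rows downward; lengths in mm; the calibration is good to about 2 mm. The wrist camera is an equidistant fisheye: a pixel r from the principal point sees the ray r / f radians off the axis. A picture is of the moment at which its call begins: read the wrist's pose just before it. calibration takes no time and is no camera call.
A pose or a line that the arm cannot do raises manip.Unreachable and nothing moves.
- job_done(): hands the job in, once; it reports no verdict.
The state is a dict: "time_s": time; "qpos": joint angles; "joint_vel": joint speeds; "joint_torque": joint torques, N m; "position": TCP position; "eef_rot": TCP orientation; "force": force on the tool from outside, world axes, zero at the start; "moment": the same for the moment, N m; "opening": opening from 0.0 (shut) to 1.0 (fully open).
Only numpy, scipy, OpenCV 4.12 (cv2) and the standard library are available. Lean on these libraries where they do the work, as an engineer would, in place of code of your own. Each camera call takes 0.05 s, during which the arm holds its last target.

TASK

Shut up the open wooden gauge case with your fingertips alone: push its drawer fully home, then swing its lid down shut without slamming it, then slide the brass bolt on the lid fully over to the left through its hoop. Push only from the outside: do not reach into the drawer or the underside of the lid and do not take hold of anything, and leave every other thing on the bench, and the block lying in the case, where it is.

Things in the scene. Friction and masses are not known exactly. Their poses are not given: they have to be found in the camera images.
- case: Wooden gauge case, fixed; body 140 (x) by 240 (y) by 75 mm (z, to the rim). Origin at the centre of its underside, on the bench. Its x axis points from its front (drawer side, towards the robot) to its back (lid hinge), y to its left, z up; turned up to 0.3 rad about the vertical. A brass hoop stands outside the left wall at x = -30, y = 120 to 132 mm, 108 mm high.
- drawer (a joint): How far the drawer stands out of the front of the case (m): 0 is fully home (a hard stop), at most 0.075; it starts 0.035 to 0.060 out. It slides along the case's x axis with about 2 N of friction and stays where it is left.
- drawer_face (a point): Centre of the outer face of the pull rail on the drawer front, 27 mm above the bench; moves with the drawer. Push here along the case's +x. The rail is 110 wide (y), 18 high and 14 mm proud of the front panel, which is 236 wide, z = 4 to 46 mm. With the drawer home this point is at x = -96 mm in the case frame.
- lid (a joint): Opening angle of the lid (rad): 0 is shut flat on the rim, about 1.6 is upright; it starts at 0.95 to 1.3. A stiff hinge: it stays at the angle where it is left and is swung down by pushing some 1 to 4 N at its free edge.
- lid_hinge (a point): Middle of the lid's hinge line, on the underside of the lid at the back of the case: x = 70 mm, y = 0, z = 75.5 mm in the case frame. The hinge line runs along the case's y.
- lid_edge (a point): Middle of the lid's free (front) edge on its outer face (the top when shut); moves with the lid. The lid is 140 from hinge to edge, 240 wide, 12 mm thick; shut, its top is 87.5 mm above the bench. At angle a the edge lies 140*cos(a) mm in front of the hinge and 140*sin(a) above it. The outer face looks up and to the back (case +x) while open.
- bolt (a joint): Travel of the brass bolt on top of the lid along the case's +y (m): 0 is fully open, 0.030 fully shot (a hard stop); it starts between 0 and 0.006, has about 2 N of friction and stays where it is left.
- bolt_push (a point): Middle of the upright right-hand (-y) face of the bolt's tab: push it along the case's +y. The face is 30 to 34 wide (case x), rises 15 mm from the lid's top; this point is 8 mm above the lid's top, 100 mm from the hinge line, at y = 30 mm plus the travel in the case frame. To the left the tab slopes down over 26 mm to a 9 mm rod. The lid is bare to the right of the tab.
- setblock_mid (a point): Centre of a loose steel block, 50 by 25 by 10 mm, lying on the felt inside the open top of the case (felt 49 mm above the bench); it stays there under the lid.
- vblock_mid (a point): Bystander: loose steel V-block, 55 by 50 by 42 mm; centre. It, the ring gauge and the plug gauge stand about the drawer and the right side of the case, in any order.
- ringgauge_mid (a point): Bystander: loose steel ring gauge lying flat, 52 mm across, 22 mm high; centre.
- pluggauge_mid (a point): Bystander: loose steel plug gauge standing on end, 36 mm across, 75 mm high; centre.
- oilbottle_mid (a point): Bystander: small white oil bottle standing to the left of the case, 38 mm across, 85 mm high; centre.
- driver_grip (a point): Bystander: screwdriver, 160 mm long, lying behind the case; its handle.
- parallel_mid (a point): Bystander: loose steel parallel block, 90 by 30 by 45 mm, standing nearer the robot on the left; centre.

How it is judged (in metres and radians):
On the way, in this order (a step that is already met when the one before it is completed fails the run):
1. the drawer is pushed fully home while the lid still stands open (value of joint drawer below 0.004 m and value of joint lid above 0.5 rad), for 0.2 s.
2. the lid is swung shut (value of joint drawer below 0.004 m and value of joint lid below 0.03 rad), for 0.2 s.
3. the bolt is slid fully over (all of step 2 and value of joint bolt above 0.026 m), for 0.2 s.
At the end, for the whole second after the job is handed in: The drawer is within 4 mm of home, the lid within 0.03 rad of shut, the bolt at least 26 mm along its 30 mm travel, and every loose thing within 20 mm of where it started (all of step 3 and distance of each of vblock_mid, ringgauge_mid, pluggauge_mid, oilbottle_mid, driver_grip, setblock_mid, parallel_mid from where it was at the start of the episode below 0.02 m); the robot touches nothing.
It fails at once if the lid is slammed (it falls faster than 3.5 rad/s) (velocity of joint lid below -3.5 rad/s).
It fails at once if a finger presses on the inside of the drawer (hooked or pinched) (contact force between the fingers and drawer_c2 above 1 N or contact force between the fingers and drawer_c3 above 1 N or contact force between the fingers and drawer_c4 above 1 N or contact force between the fingers and drawer_c5 above 1 N or contact force between the fingers and drawer_c6 above 1 N).
It fails at once if a finger presses on the underside of the lid (pinched or lifted) (contact force between the fingers and lid_c1 above 1 N).
It fails at once if the bolt's tab is pinched between the fingers (pressed on two opposite sides at once) ((contact force between the fingers and bolt_c0 above 1 N and contact force between the fingers and bolt_c3 above 1 N) or (contact force between the fingers and bolt_c1 above 1 N and contact force between the fingers and bolt_c2 above 1 N)).
It fails at once if a bystander or the block in the case is moved or lifted by more than 20 mm (distance of any of vblock_mid, ringgauge_mid, pluggauge_mid, oilbottle_mid, driver_grip, setblock_mid, parallel_mid from where it was at the start of the episode above 0.02 m).
It also fails if it takes over 54 s, if anything falls off the work surface, if the arm or the gripper's body presses on something with over 40 N, if the wrist force passes 120 N, or if a joint passes its speed limit or range.

## Working session

There is one attempt and no reset: what is moved stays moved. The work goes in short steps, each a Python script; the robot and the scene stay as the last script left them, time stands still between calls to the robot, and variables do not carry over. Pictures are saved under pics/ and viewed, and the job is handed in when it is done.

```bash
mkdir -p pics; ls; python3 - <<'E'
from bench import manip, open_jaws, grab, observe, eyes, job_done
import cv2, numpy as np
print(observe())
for n in ["side","top"]:
    p,d=eyes.camera(n); np.savez(f"pics/{n}0.npz",p=p,d=d)
    cv2.imwrite(f"pics/{n}0.png",p[:,:,::-1]); c=eyes.calibration(n); print(n,c, (d>0).mean())
E
```

```text
pics
{'time_s': 0.0, 'qpos': array([-1.34031712e+00,  5.28501964e-02,  1.40171727e+00, -1.68446591e-06,
        1.68862269e+00, -7.03217974e-02]), 'joint_vel': array([-0.00071323,  0.00082396, -0.00025176,  0.00029465,  0.0007623 ,
        0.00037193]), 'joint_torque': array([-9.78190801e-04, -3.81665540e+01, -3.60190094e+01, -1.71318870e-04,
        6.09702693e-03,  3.52953089e-05]), 'position': array([ 155.4907554 , -501.12739849,  230.46917021]), 'eef_rot': array([ 8.05072767e-01, -5.93175523e-01, -6.08714961e-04, -5.17175172e-04]), 'force': array([-0.2313031 , -0.55423279, -0.51670026]), 'moment': array([0.04777865, 0.01613042, 0.0293897 ]), 'opening': 0.997355749047976}
side {'camera_matrix': array([[521.40120001,   0.        , 282.18451556],
       [  0.        , 521.40120001, 214.14253235],
       [  0.        ,   0.        ,   1.        ]]), 'R': array([[-0.65062532, -0.7592303 ,  0.01600132],
       [-0.54426944,  0.45151238, -0.70704126],
       [ 0.52958236, -0.46872797, -0.70699124]]), 't': array([ 373.04466516,  324.06792333, 1059.95076407])} 0.9958886054421768
top {'camera_matrix': array([[450.48181737,   0.        , 271.55753458],
       [  0.        , 450.48181737, 209.99797801],
       [  0.        ,   0.        ,   1.        ]]), 'R': array([[-2.42404403e-03, -9.99889965e-01,  1.46349266e-02],
       [-9.92639547e-01,  6.33914536e-04, -1.21104617e-01],
       [ 1.21082014e-01, -1.48207699e-02, -9.92531859e-01]]), 't': array([ 48.06783756, 516.57202155, 974.14151968])} 0.9960969387755102
```

View pics/side0.png

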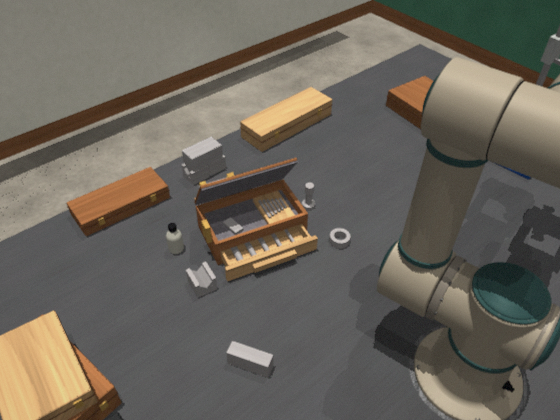

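View pics/top0.png

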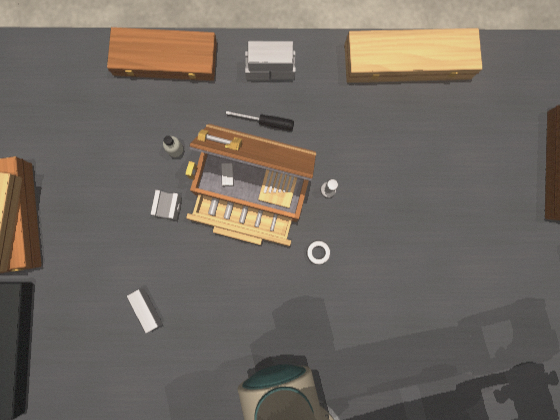

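The side view shows the open case at about (250,225), with the drawer out at (265,250). In the top view the case is centred near (250,185), with the rail at about (237,236), the lid along (253,150), the V-block at (166,205), the plug at (330,188) and the ring at (319,252). Next I'll zoom in and use the depth readings.

```bash
cat > h.py <<'E'
import numpy as np, cv2
from bench import manip, open_jaws, grab, observe, eyes, job_done
def cloud(n,d):
    c=eyes.calibration(n);K=c["camera_matrix"];R=np.array(c["R"]);t=np.array(c["t"])
    v,u=np.mgrid[0:d.shape[0],0:d.shape[1]]
    P=np.stack([(u-K[0,2])/K[0,0]*d,(v-K[1,2])/K[1,1]*d,d],-1)
    return (P-t)@R
E
python3 - <<'E'
from h import *
a=np.load("pics/top0.npz");p,d=a['p'],a['d'];X=cloud("top",d)
for u,v in [(237,237),(237,242),(200,232),(276,240),(318,252),(330,183),(166,205),(143,311),(172,140),(190,215),(291,242),(188,170),(205,127),(315,152),(310,175),(303,215),(193,198),(227,175),(236,143),(205,135)]:
    print((u,v),X[v,u].round(1))
cr=p[105:265,130:350]; cv2.imwrite("pics/top0z.png",cv2.resize(cr[:,:,::-1],None,fx=3.6,fy=3.6,interpolation=cv2.INTER_CUBIC))
s=np.load("pics/side0.npz");cr=s['p'][130:300,150:360]; cv2.imwrite("pics/side0z.png",cv2.resize(cr[:,:,::-1],None,fx=3.5,fy=3.5,interpolation=cv2.INTER_CUBIC))
E
```

```text
(237, 237) [456.2 123.6  36. ]
(237, 242) [446.9 125.6   2.6]
(200, 232) [469.6 209.6   4.3]
(276, 240) [448.8  38.   48.5]
(318, 252) [ 4.24e+02 -5.88e+01 -2.00e-01]
(330, 183) [569.5 -77.9  76.2]
(166, 205) [529.  283.9  23.7]
(143, 311) [298.7 320.6  51.3]
(172, 140) [661.5 261.3  84.8]
(190, 215) [503.6 225.7  48.6]
(291, 242) [446.6   2.9   4.3]
(188, 170) [590.3 221.1 111.3]
(205, 127) [682.  187.4 111.7]
(315, 152) [631.7 -43.8  99.9]
(310, 175) [561.9 -22.3 200.7]
(303, 215) [508.7 -25.4   0.8]
(193, 198) [548.  227.2   2.9]
(227, 175) [589.7 144.6  62.5]
(236, 143) [626.3 117.3 189.1]
(205, 135) [644.6 177.8 180.2]
```

View pics/top0z.png

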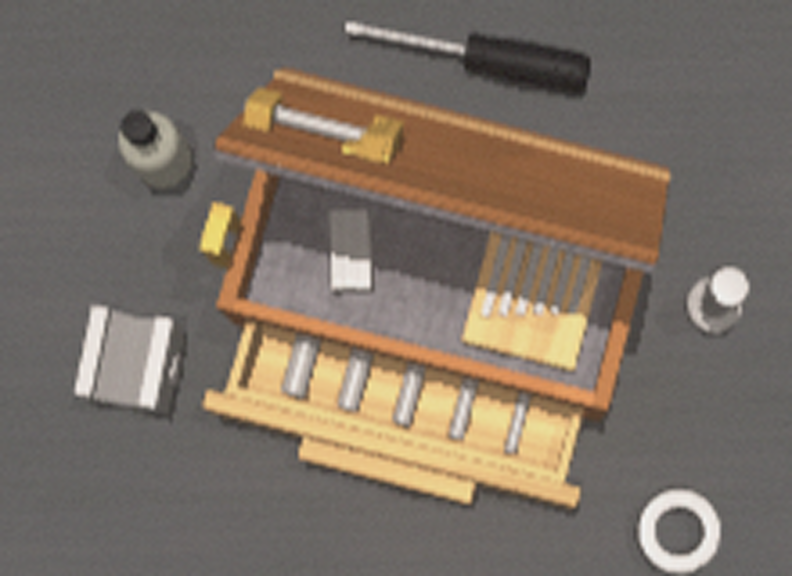

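View pics/side0z.png

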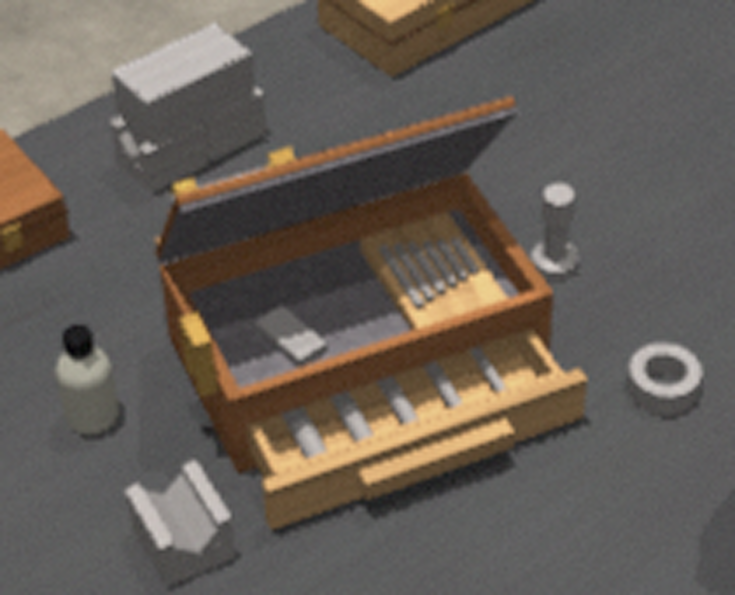

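```bash
cat >> h.py <<'E'
def ray(n,uv,z):
    c=eyes.calibration(n);K=c["camera_matrix"];R=np.array(c["R"]);t=np.array(c["t"])
    r=R.T@np.linalg.inv(K)@np.array([uv[0],uv[1],1.]); o=-R.T@t
    return o+r*(z-o[2])/r[2]
E
python3 - <<'E'
from h import *
f=lambda x,y:(130+(x+.5)/3.6-.5,105+(y+.5)/3.6-.5)
for nm,x,y,z in [("rimFL",218,308,75),("rimFR",607,410,75),("panelL",205,405,46),("panelR",577,505,46),("panelLtopback",210,392,46),("railL",300,458,36),("railR",472,502,36),("ring",680,531,22),("plugtop",730,285,75),("vb tl",93,307,42),("vb bl",78,395,42),("vb br",157,408,42),("vb tr",172,318,42),("bottle",138,127,85)]:
    print(nm,ray("top",f(x,y),z).round(1))
a=np.load("pics/top0.npz");p,d=a['p'],a['d'];X=cloud("top",d)
for (lo,hi) in [(72,79),(43,50),(30,40)]:
    m=(X[...,2]>lo)&(X[...,2]<hi)&(X[...,0]>430)&(X[...,0]<620)&(X[...,1]>-45)&(X[...,1]<240)
    im=np.where(m[...,None],p,0)[105:265,130:350]
    cv2.imwrite(f"pics/m{lo}.png",cv2.resize(im[:,:,::-1],None,fx=3.6,fy=3.6,interpolation=0))
# lid outer face: plane fit
hsv=cv2.cvtColor(p,cv2.COLOR_RGB2HSV)
poly=np.array([[f(300,120)],[f(290,85)],[f(640,180)],[f(640,235)],[f(420,180)]]).astype(int)
m=np.zeros(d.shape,np.uint8);cv2.fillPoly(m,[poly],1)
Q=X[m>0];c=Q.mean(0)
for i in range(4):
    U,S,V=np.linalg.svd(Q-Q.mean(0),full_matrices=False);n=V[2];r=(Q-Q.mean(0))@n;print(len(Q),r.std(),n);Q=Q[abs(r)<2.5*r.std()]
E
```

```text
rimFL [554.1 221.9  75. ]
rimFR [492.9  -8.9  75. ]
panelL [499.2 233.4  46. ]
panelR [438.2   7.7  46. ]
panelLtopback [507.2 230.6  46. ]
railL [467.6 176.5  36. ]
railR [440.5  71.3  36. ]
ring [423.  -57.4  22. ]
plugtop [568.  -83.2  75. ]
vb tl [560.2 304.   42. ]
vb bl [505.8 311.5  42. ]
vb br [497.8 263.3  42. ]
vb tr [553.4 255.4  42. ]
bottle [661.6 269.8  85. ]
1487 7.931066281886555 [-0.9114172   0.27892905 -0.30251822]
1482 2.901559132225327 [ 0.81681319 -0.24460754  0.52247809]
1429 2.0702470229444994 [ 0.81186449 -0.23566229  0.53417163]
1365 1.3249565315310485 [ 0.80636844 -0.22446451  0.54716142]
```

View pics/m72.png

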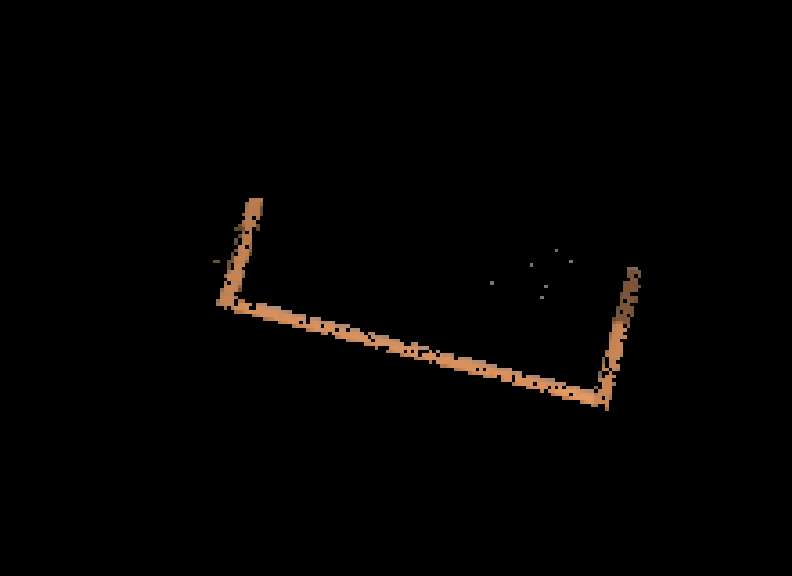

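```bash
cat >> h.py <<'E'
from scipy.spatial.transform import Rotation as Rot
FL=np.array([554.1,221.9]);FR=np.array([492.9,-8.9])
ey=(FL-FR)/np.linalg.norm(FL-FR);ex=np.array([ey[1],-ey[0]])
C0=(FL+FR)/2+70*ex
def W(x,y,z): 
    q=C0+ex*x+ey*y; return np.array([q[0],q[1],z])
def Cf(p):
    q=np.asarray(p)[:2]-C0; return np.array([q@ex,q@ey,p[2]])
def ori(s=1):  # tool x along s*case y, tool z down
    X=np.array([s*ey[0],s*ey[1],0]);Z=np.array([0,0,-1.]);return Rot.from_matrix(np.stack([X,np.cross(Z,X),Z],1)).as_quat()
def st(tag=""):
    o=observe(); f=o['force']; print(tag,"t%.2f"%o['time_s'],"case",Cf(o['position']).round(1),"Fcase",np.round([f[:2]@ex,f[:2]@ey,f[2]],1),"op%.2f"%o['opening']); return o
E
python3 - <<'E'
from h import *
print(np.arctan2(ex[1],ex[0]),C0)
for s in (1,-1):
    for p in [W(-180,0,200),W(-180,0,22),W(-105,0,22),W(60,-25,300),W(26,-25,182),W(-39,-25,87),W(-30,0,92),W(-30,50,92)]:
        j=manip.ik(p,ori(s)); print(s,None if j is None else np.round(j,2))
# side check
s=lambda x,y:(150+(x+.5)/3.5-.5,130+(y+.5)/3.5-.5)
for nm,x,y,z in [("rimFL",232,395,75),("rimFR",552,292,75),("railL",362,478,36),("railR",513,427,36),("lidR",514,103,198),("lidL",162,240,198)]:
    print(nm,Cf(ray("side",s(x,y),z)).round(1))
E
```

```text
-0.259199565431129 [591.16168113  88.55851436]
1 [ 0.23 -0.19  1.69 -0.    1.64 -1.08]
1 [ 0.23 -0.    1.89 -0.    1.25 -1.08]
1 [ 0.16  0.17  1.7  -0.    1.26 -1.15]
1 [ 0.02  0.4   0.86 -0.    1.88 -1.29]
1 [ 0.03  0.32  1.2  -0.    1.62 -1.28]
1 [ 0.07  0.22  1.51 -0.    1.41 -1.24]
1 [ 0.1   0.27  1.45 -0.    1.43 -1.21]
1 [ 0.18  0.33  1.37 -0.    1.44 -1.13]
-1 [ 0.23 -0.19  1.69 -0.    1.64  2.06]
-1 [ 0.23 -0.    1.89 -0.    1.25  2.06]
-1 [ 0.16  0.17  1.7  -0.    1.26  1.99]
-1 [ 0.02  0.4   0.86 -0.    1.88  1.85]
-1 [ 0.03  0.32  1.2  -0.    1.62  1.86]
-1 [ 0.07  0.22  1.51 -0.    1.41  1.9 ]
-1 [ 0.1   0.27  1.45 -0.    1.43  1.93]
-1 [ 0.18  0.33  1.37 -0.    1.44  2.01]
rimFL [-65.4 114.8  75. ]
rimFR [ -68.8 -121.3   75. ]
railL [-136.2   53.4   36. ]
railR [-138.7  -57.    36. ]
lidR [  -5.4 -118.7  198. ]
lidL [-34.2 139.3 198. ]
```

The two views agree on the case to within about 5 mm, so I'll approach the drawer.

```bash
python3 - <<'E'
from h import *
grab(); st("grab")
manip.move_pose([330,-250,230],ori()); st()
manip.move_pose(W(-185,0,150),ori()); st()
manip.servo_line(W(-185,0,24),speed=120); st("down")
p,d=eyes.camera("top"); cv2.imwrite("pics/top1.png",cv2.resize(p[105:305,100:380,::-1],None,fx=2.8,fy=2.8,interpolation=cv2.INTER_CUBIC))
p,d=eyes.camera("side"); cv2.imwrite("pics/side1.png",cv2.resize(p[100:320,130:410,::-1],None,fx=2.7,fy=2.7,interpolation=cv2.INTER_CUBIC))
E
```

```text
grab t0.87 case [-269.8 -681.9  231.3] Fcase [0.3 0.1 0.1] op0.00
 t2.59 case [-165.7 -394.5  230. ] Fcase [-0.2 -0.1 -0.2] op0.01
 t4.08 case [-184.4   -0.6  150.3] Fcase [-0.2 -0.1 -0. ] op0.00
down t5.28 case [-184.5    0.2   24.7] Fcase [ 0.3  0.5 -0.1] op0.00
```

View pics/top1.png

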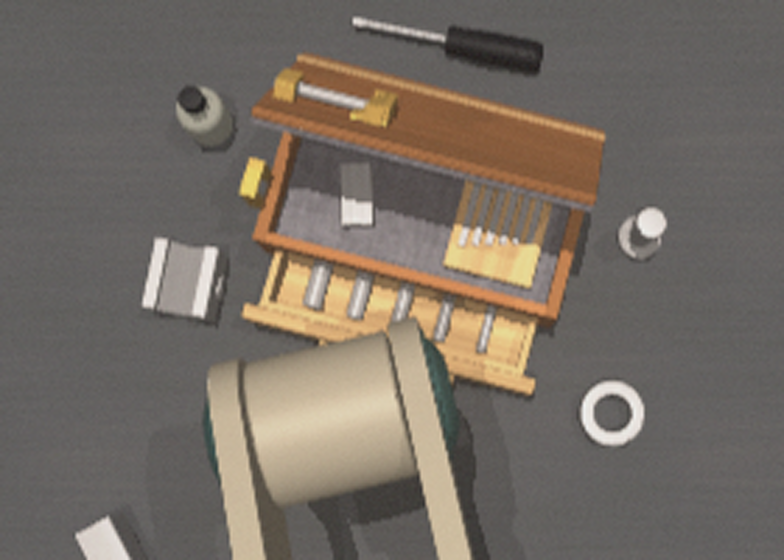

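View pics/side1.png

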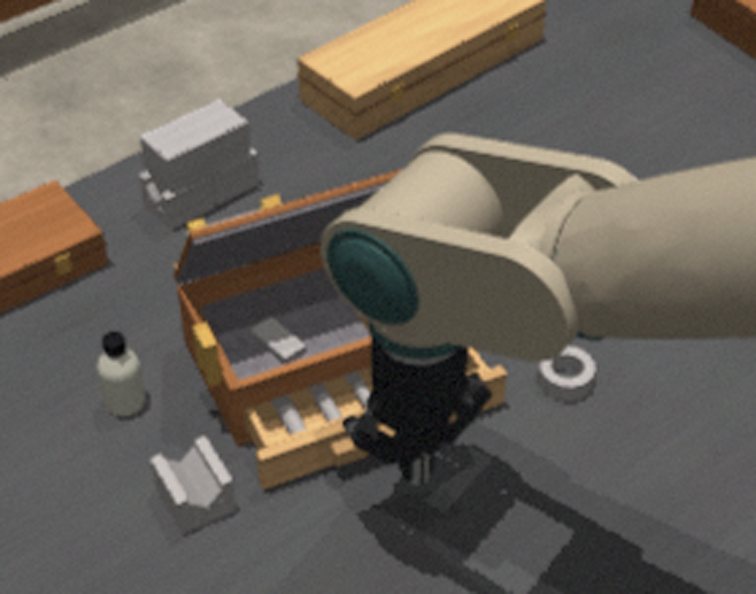

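The fingers are closed in front of the rail at the middle of the drawer, with nothing touched. Now I'll push.

```bash
python3 - <<'E'
from h import *
x=-184.
manip.servo_line(W(-156,0,24),speed=80); st()
x=-156
while x<-96:
    x+=5 if x<-118 else 2
    manip.servo_line(W(x,0,24),speed=60)
    o=st(f"{x}")
    if abs(o['force'][:2]@ex)>14: break
E
```

```text
t5.90 case [-1.561e+02 -1.000e-01  2.380e+01] Fcase [-1.1 -0.8 -0.1] op0.00
-151 t6.15 case [-151.   -0.   24.] Fcase [ 0.5 -0.   0.3] op0.00
-146 t6.40 case [-145.7    0.    24.1] Fcase [ 0.4  0.1 -1. ] op-0.00
-141 t6.65 case [-140.6   -0.    24.1] Fcase [-0.2 -0.2  0.6] op-0.00
-136 t6.90 case [-135.6   -0.    24.1] Fcase [-0.3 -0.2 -0.3] op0.00
-131 t7.15 case [-130.6   -0.    24.1] Fcase [0.7 0.1 0.6] op-0.00
-126 t7.40 case [-125.6   -0.    24.1] Fcase [ 0.5 -0.2  0.1] op0.00
-121 t7.65 case [-120.6   -0.    24. ] Fcase [0.5 0.3 0.8] op-0.00
-116 t7.90 case [-115.6   -0.    24.1] Fcase [-0.1 -0.6 -0.4] op0.00
-114 t8.15 case [-113.8    0.    24. ] Fcase [ 0.2  0.3 -0.5] op-0.00
-112 t8.40 case [-111.9   -0.    24. ] Fcase [-0.9 -0.  -0.2] op-0.00
-110 t8.65 case [-109.9   -0.    23.9] Fcase [-0.9  0.2  0. ] op-0.00
-108 t8.90 case [-107.8   -0.    24. ] Fcase [-0.6  0.2 -0.2] op-0.00
-106 t9.15 case [-106.6   -0.    23.9] Fcase [-6.  -0.6  2.5] op-0.00
-104 t9.40 case [-106.5   -0.    23.9] Fcase [-15.5  -2.4  10.5] op0.00
```

The drawer hit its hard stop with the TCP at -106.5 mm, which matches -96 less the finger's half-width of about 11 mm. I'll back off and look.

```bash
python3 - <<'E'
from h import *
manip.servo_line(W(-150,0,24),speed=120)
manip.servo_line(W(-170,0,200),speed=250); st()
manip.servo_line(W(-170,0,300),speed=300); st()
p,d=eyes.camera("top"); cv2.imwrite("pics/top2.png",cv2.resize(p[105:305,100:380,::-1],None,fx=2.8,fy=2.8,interpolation=cv2.INTER_CUBIC))
p,d=eyes.camera("side"); cv2.imwrite("pics/side2.png",cv2.resize(p[100:320,130:410,::-1],None,fx=2.7,fy=2.7,interpolation=cv2.INTER_CUBIC))
E
```

```text
t10.79 case [-170.2   -0.3  198.5] Fcase [ 0.  -1.   0.1] op-0.00
 t11.28 case [-169.9   -0.   299.1] Fcase [-0.1  0.2 -0.5] op-0.00
```

View pics/top2.png

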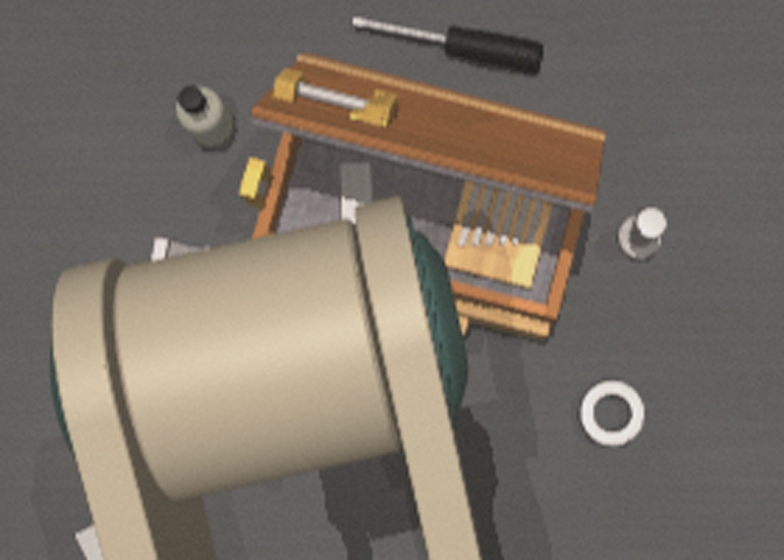

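View pics/side2.png

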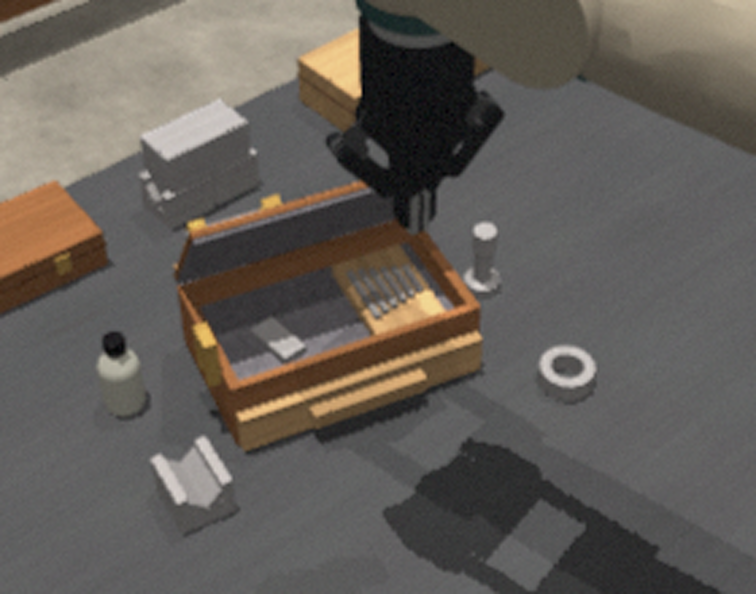

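The drawer is home: its panel and rail sit flush with the case front at about (350,395) in the side view, and nothing else has moved. Next is the lid, pushed from behind and above.

```bash
python3 - <<'E'
from h import *
manip.servo_line(W(55,-28,300),speed=250); st()
manip.servo_line(W(55,-28,185),speed=180); st()
def tip(a,s=120,t=12.): return W(70-s*np.cos(a)+t*np.sin(a)+11,-28,75.5+s*np.sin(a)+t*np.cos(a))
manip.servo_line(tip(1.12),speed=80); st("1.12")
for a in np.arange(1.03,0.6,-0.09):
    manip.servo_line(tip(a),speed=60); st("%.2f"%a)
p,d=eyes.camera("side"); cv2.imwrite("pics/side3.png",cv2.resize(p[60:320,130:440,::-1],None,fx=2.3,fy=2.3,interpolation=cv2.INTER_CUBIC))
E
```

```text
t12.43 case [ 54.5 -27.9 299.6] Fcase [ 0.1 -0.8 -0.4] op0.00
 t13.22 case [ 55.3 -27.7 187. ] Fcase [-0.3 -0.3  0.2] op0.00
1.12 t13.57 case [ 39.9 -27.8 190.3] Fcase [ 0.7 -0.4  0.1] op-0.00
1.03 t13.91 case [ 29.6 -28.  184.5] Fcase [ 0.3 -0.2  0.3] op0.00
0.94 t14.24 case [ 20.  -28.  179.6] Fcase [-0.1  0.8 -0.4] op0.00
0.85 t14.57 case [ 10.7 -28.  173.5] Fcase [ 0.1  0.7 -0.2] op0.00
0.76 t14.91 case [  2.1 -28.  166.6] Fcase [-0.6 -0.8  0.2] op0.01
0.67 t15.24 case [ -5.9 -28.  159.2] Fcase [ 0.2 -0.6  0.8] op0.00
```

View pics/side3.png

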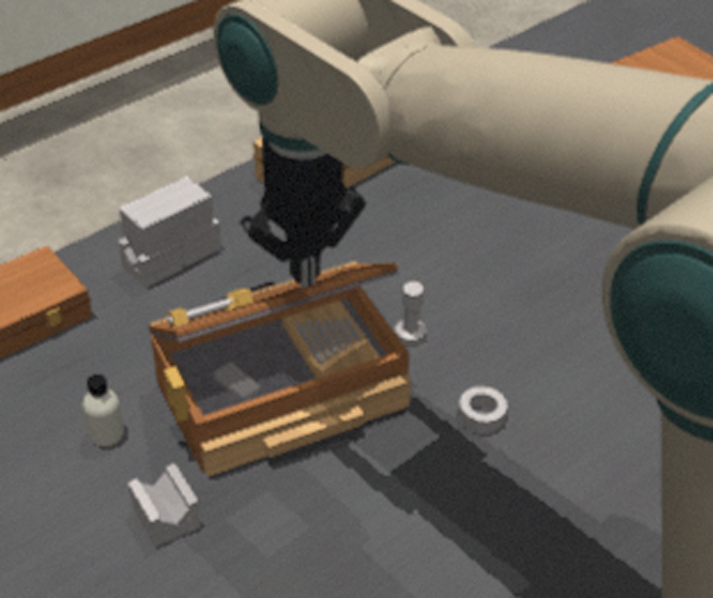

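The lid is swinging down under the fingertip, which is on its outer face near (308,280). I'll carry on until it is shut.

```bash
python3 - <<'E'
from h import *
def tip(a,s=120,t=12.): return W(70-s*np.cos(a)+t*np.sin(a)+11,-28,75.5+s*np.sin(a)+t*np.cos(a))
for a in np.arange(0.58,0.05,-0.09):
    manip.servo_line(tip(a),speed=60); o=st("%.2f"%a)
q=tip(0.04)
z=90.
while z>78:
    manip.servo_line([q[0],q[1],z],speed=40); o=st("z%.1f"%z)
    if o['force'][2]>14: break
    z-=1.5
E
```

```text
0.58 t15.62 case [-13.1 -28.  150.9] Fcase [-0.2  0.5  0.7] op-0.00
0.49 t15.96 case [-19.7 -28.  142. ] Fcase [-0.4 -0.4  0.1] op-0.00
0.40 t16.29 case [-25.3 -28.1 132.6] Fcase [ 0.2 -0.1  0.9] op0.00
0.31 t16.62 case [-30.1 -28.1 122.8] Fcase [-0.   0.5  0.7] op-0.00
0.22 t16.96 case [-33.9 -28.1 112.7] Fcase [-0.9  0.3 -0.3] op-0.00
0.13 t17.29 case [-36.9 -28.1 102.3] Fcase [0.5 0.4 0.2] op0.00
z90.0 t17.77 case [-38.6 -28.1  89.6] Fcase [-0.2  0.5  0.7] op-0.00
z88.5 t18.02 case [-38.4 -28.   88.5] Fcase [-0.5  0.3  0.1] op0.00
z87.0 t18.27 case [-38.2 -27.9  87.5] Fcase [-1.5  0.8  3.7] op-0.01
z85.5 t18.52 case [-38.2 -27.9  87.5] Fcase [-6.2 -2.5 13.4] op-0.00
z84.0 t18.77 case [-38.1 -27.9  87.4] Fcase [-11.6  -3.4  21.4] op0.00
```

The lid stopped firmly at 87.5 mm, which is exactly its shut height. Now the bolt.

```bash
python3 - <<'E'
from h import *
manip.servo_line(W(-38,-28,105),speed=80)
manip.servo_line(W(-30,-12,105),speed=80)
manip.servo_line(W(-30,-12,92),speed=80); st()
p,d=eyes.camera("side"); cv2.imwrite("pics/side4.png",cv2.resize(p[100:320,130:410,::-1],None,fx=2.7,fy=2.7,interpolation=cv2.INTER_CUBIC))
E
```

```text
t19.88 case [-30.6 -12.4  90.9] Fcase [0.3 0.1 0.1] op-0.00
```

View pics/side4.png

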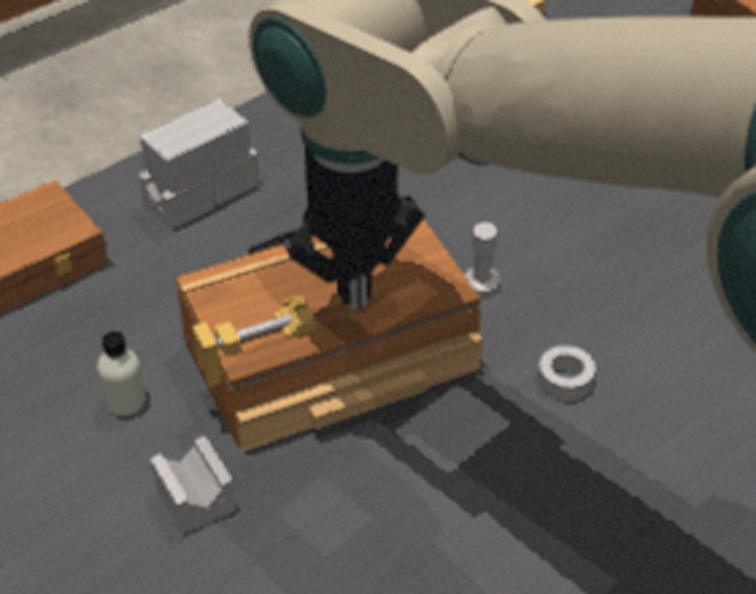

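The lid is flat, the fingertip is at (352,295), and the bolt tab is to its left at (298,315). I'll push along +y.

```bash
python3 - <<'E'
from h import *
y=-12
while y<54:
    y+=4 if y<36 else 1.5
    manip.servo_line(W(-30,y,92),speed=50)
    o=st(f"{y}")
    if abs(o['force'][:2]@ey)>15: break
E
```

```text
-8 t20.18 case [-29.9  -7.7  92.3] Fcase [ 1.  -1.4  0.5] op0.00
-4 t20.43 case [-30.   -3.7  92.1] Fcase [ 0.9 -0.9  0.3] op-0.00
0 t20.68 case [-30.    0.2  92. ] Fcase [0.2 0.6 0.9] op-0.00
4 t20.93 case [-30.    4.2  92. ] Fcase [-1.   0.3  0.1] op-0.00
8 t21.18 case [-30.    8.2  92. ] Fcase [-0.2 -0.1 -0.2] op-0.01
12 t21.43 case [-30.   12.2  92. ] Fcase [-0.8  0.3  0. ] op0.00
16 t21.68 case [-30.   16.2  92. ] Fcase [ 0.4 -0.1 -0.3] op-0.00
20 t21.93 case [-30.   20.2  92. ] Fcase [ 0.7 -0.7  0. ] op-0.00
24 t22.18 case [-30.   24.2  92. ] Fcase [-0.4 -0.3 -0.6] op0.00
28 t22.43 case [-30.   28.3  92. ] Fcase [-0.7 -0.4  0.3] op0.00
32 t22.68 case [-30.   32.3  92. ] Fcase [ 0.3  0.5 -0.6] op-0.00
36 t22.93 case [-30.   36.3  92. ] Fcase [0.4 0.1 0.3] op0.00
37.5 t23.18 case [-30.   37.6  92. ] Fcase [ 0.  -0.6  0.5] op0.00
39.0 t23.43 case [-30.  39.  92.] Fcase [-0.3 -0.3 -0.8] op-0.00
40.5 t23.68 case [-30.   40.6  92. ] Fcase [ 0.8 -1.  -0.2] op0.00
42.0 t23.93 case [-30.   42.1  92. ] Fcase [ 0.7 -0.9 -0.8] op0.00
43.5 t24.18 case [-30.   43.6  92. ] Fcase [ 0.6 -1.5  0.9] op0.00
45.0 t24.43 case [-30.   45.1  92. ] Fcase [-0.3 -1.8  0.3] op0.00
46.5 t24.68 case [-30.   46.6  92. ] Fcase [ 0.2 -0.3  0.5] op-0.00
48.0 t24.93 case [-30.   47.5  91.9] Fcase [-0.2 -4.3  0.6] op0.00
49.5 t25.18 case [-30.   47.8  91.9] Fcase [ -0.5 -10.9   1.9] op-0.00
51.0 t25.43 case [-29.9  48.1  91.8] Fcase [ -2.2 -15.4   3.3] op-0.00
```

The bolt hit its hard stop with the TCP at about 48 mm, which puts the tab face at about 60 mm given the finger width. I'll back off, retreat clear and verify.

```bash
python3 - <<'E'
from h import *
manip.servo_line(W(-30,30,92),speed=80)
manip.servo_line(W(-30,20,180),speed=150)
manip.move_pose(W(-170,-60,260),ori())
manip.move_pose([200,-420,260],ori()); st()
t,d=eyes.camera("top"); cv2.imwrite("pics/top5.png",cv2.resize(t[105:265,130:350,::-1],None,fx=3.6,fy=3.6,interpolation=cv2.INTER_CUBIC)); np.savez("pics/top5.npz",p=t,d=d)
p,_=eyes.camera("side"); cv2.imwrite("pics/side5.png",cv2.resize(p[130:300,150:360,::-1],None,fx=3.5,fy=3.5,interpolation=cv2.INTER_CUBIC))
X=cloud("top",d); a=np.load("pics/top0.npz");X0=cloud("top",a['d'])
f=lambda x,y:(130+(x+.5)/3.6-.5,105+(y+.5)/3.6-.5)
# lid top plane height
P=np.array([W(x,y,87.5) for x in range(-60,60,10) for y in range(-100,10,10)])
c=eyes.calibration("top");q=(P@np.array(c["R"]).T+c["t"])@c["camera_matrix"].T;q=(q[:,:2]/q[:,2:]).round().astype(int)
Z=X[q[:,1],q[:,0],2].reshape(12,11); print("lid z by x",np.median(Z,1).round(1))
dd=np.abs(t.astype(int)-a['p']).max(-1); cv2.imwrite("pics/diff5.png",cv2.resize(np.clip(dd*2,0,255).astype(np.uint8),None,fx=1.4,fy=1.4))
E
```

```text
t29.27 case [-247.2 -591.4  260. ] Fcase [ 0.9 -0.5  0.3] op-0.00
lid z by x [90.8 90.5 89.5 89.8 90.1 90.3 89.1 89.7 90.3 89.2 90.1 92.8]
```

View pics/top5.png

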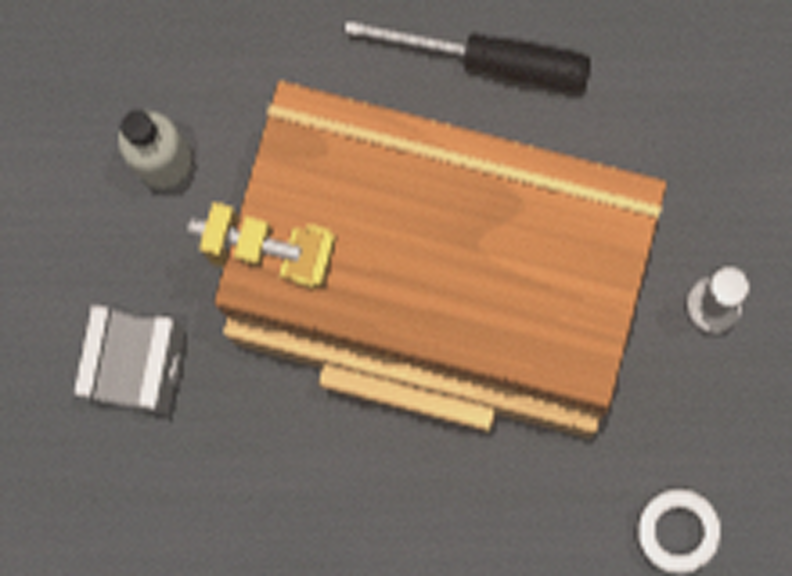

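View pics/side5.png

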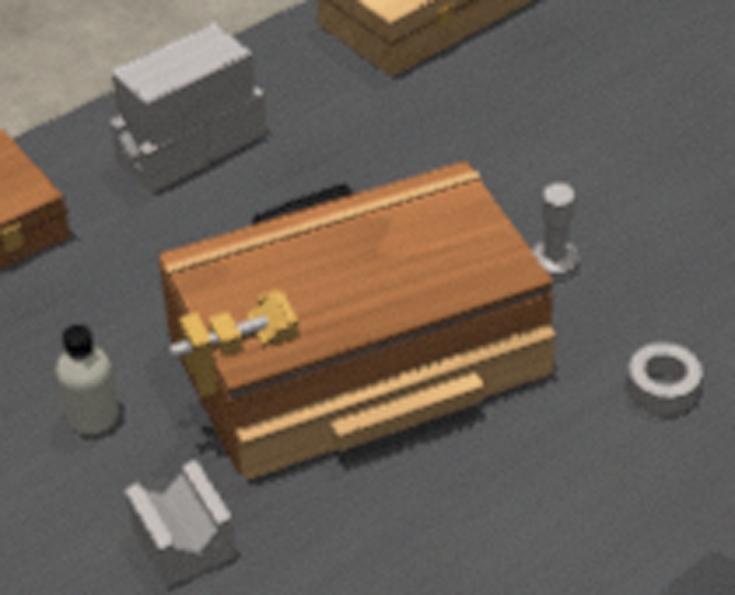

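View pics/diff5.png

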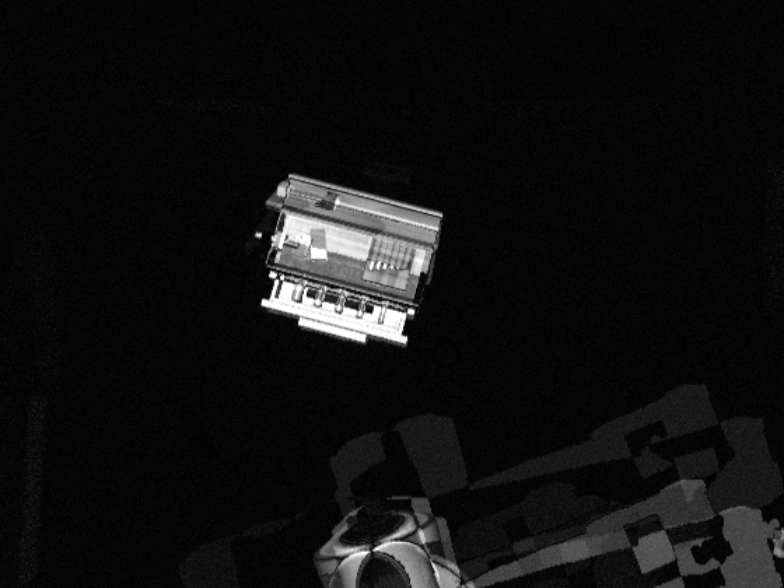

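The rod now passes through the hoop at (215,230) in the top view, the lid is flat, the drawer is home, and no bystander shows in the difference image. I'll check the bolt and drawer numerically, then hand in.

```bash
python3 - <<'E'
from h import *
f=lambda x,y:(130+(x+.5)/3.6-.5,105+(y+.5)/3.6-.5)
print("tab right face", Cf(ray("top",f(329,257),102.5)).round(1))
print("rail L,R", Cf(ray("top",f(320,382),36)).round(1),Cf(ray("top",f(491,429),36)).round(1))
st(); job_done()
E
```

```text
tab right face [-28.   59.9 102.5]
rail L,R [-93.7  54.1  36. ] [-94.9 -55.1  36. ]
 t29.37 case [-247.1 -591.3  260. ] Fcase [ 0.2  0.3 -0.8] op0.01
the job is handed in; nothing more can be done
```

The case is shut: drawer home, lid down, and bolt fully across through its hoop. I handed the job in at about 29 s. I used only the closed fingertips from outside, each time pushing until the wrist force showed a hard stop. `job_done()` gives no verdict, so these results rest on my own checks.

| Part | Force stop | Final camera check |
|---|---|---|
| Drawer | Tip stopped at case x = -106.5 mm, as expected for home | Rail face at about -94 mm (home is -96) |
| Lid | Tip stopped at z = 87.5 mm, the exact shut height, after a slow swing | Lid level front to back; depth reads about 90 mm |
| Bolt | Tip stopped at about case y = 48 mm | Tab face at 59.9 mm, about 30 mm of travel |

- **Disagreements:** the 2 to 3 mm differences are about the cameras' stated accuracy. The side and top views differed by up to about 5 mm when I first located the case.
- **Other things on the bench:** the before-and-after top-view difference shows no movement of the things around the case. The block inside is now under the lid and can't be seen, but the fingers never entered the case.
- **Robot:** it ended clear of everything, with a wrist force of about zero.

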